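Weigh two terminal blocks against each other and mark the heavier

ROBOT

A 7-joint arm with a two-finger parallel gripper is mounted at the origin on the work surface. World frame = base frame: x ahead of the robot, y to its left, z up, the work surface at z = 0. Lengths are in mm, angles in rad, forces in N, time in s.
With the tool pointing down it reaches from about 400 to 875 mm from the base axis. Payload 4.4 kg.
Tool frame: the origin (TCP) lies at the very end of the fingers, on their centre line; the grasp point (between the pads) lies 19 mm behind it; z points along the fingers, y is the line along which they close (so a half turn about z gives the same grasp; the last joint's range is limited). The gripper opens to 85 mm and grips with 20 to 120 N. Pads are 22 mm wide; open, the fingers measure 114 mm over their backs; the gripper's body (76 mm by 85 mm) begins 54 mm behind the grasp point. The pads swing forward as they close: fully open they stand 13 mm farther back than shut.
Start: joints at [-1.39, 0.628, 0.038, 1.517, -0.027, 0.996, -0.02], TCP at [158.771, 630.325, 231.313] pointing down, gripper open.
Joint ranges: [-3.06, 3.06], [-0.37, 2.12], [-1.25, 1.32], [0.18, 2.47], [-1.1, 4.24], [0.23, 1.98], [-2.94, 2.94]. Speed limits (rad/s): [2.57, 2.57, 3.14, 3.14, 3.14, 3.14, 3.14].

INTERFACE

Orientations are given as [roll, pitch, yaw] about the fixed x, y, z axes, in that order (R = Rz(yaw) Ry(pitch) Rx(roll)).
In Python, from cell import monitor, viewer, workorder gives the robot as it stands.
- The arm moves only by the tool arm_command, never from a script. Its argument "series" is one flat list of numbers, 5 for each row, row after row: the opening in per cent of the stroke, from 0 (shut) to 100 (fully open), then the shift along the tool's x, y, z in cm, then the turn about the tool's z in degrees. In form: [claw, x, y, z, roll, claw, x, y, z, roll, ...]. A call has exactly 5 rows; each row is the pose to reach, as a shift and turn from the pose commanded when the call began, along the tool's axes at that moment; what a row does not reach only later rows make up. A row lasts 1/12 s, in which the tool goes at most 41.7 mm and 7.16 degrees, less where a joint would pass 70% of its speed; a pose out of reach is approached as far as the arm can. A call with a gripper value outside its range is refused whole. The fingers move at their own pace and stop on an object; the grip force is fixed at half the most. Time passes only in rows, so rows that repeat a pose let the fingers close, or fill a call up. It gives the time, the measured TCP pose, the force, the opening and the grip force at its end, in the units of the state.
- monitor.read_state(): the state, without advancing time (a new reading comes with each control period).
- viewer.get_image(name): name is "side" or "top" or "wrist"; returns (picture, depth): 420x560x3 uint8, red, green, blue; 420x560 float32, mm along the optical axis (not along the pixel's ray), 0 where there is no reading.
- viewer.camera_model(name): a dict with "mtx" (3x3 intrinsics, pixels), "R" (3x3) and "t" (3): a world point X has camera coordinates R X + t. Camera axes: x right, y down, z forward; pixel columns grow to the right and rows downward; lengths in mm; the calibration is good to about 2 mm. A picture is of the moment at which its call begins: read the wrist's pose just before it. camera_model takes no time and is no camera call; for the wrist camera it gives the pose at the moment of the call.
- workorder.finish_job(): hands the job in; it is judged then, once.
The state is a dict: "clock": time; "qpos": joint angles; "qd": joint speeds; "tau": joint torques, N m; "eef_pos": TCP position; "tool_rot": TCP orientation; "force": force on the tool from outside, world axes, zero at the start; "torque": the same for the moment, N m; "width": finger opening in mm; "gripper_force": force on a finger pad.
Only numpy, scipy, OpenCV 4.12 (cv2) and the standard library are available. Lean on these libraries where they do the work, as an engineer would, in place of code of your own. Each camera call takes 0.05 s, during which the arm holds its last target. There are 200 camera calls.

TASK

Two terminal blocks look the same but one has more metal in it: set them gently and upright on opposite pans of the balance, let go, and see which side sinks. Then take the orange-headed marker plug from its holder and push it down the hole in the heavier block, where that block stands, until it sits firmly on the screw at the bottom: hold a steady push of about 12 N on it for half a second, never over 22 N, then let go. Leave both blocks on their pans and the other things on the bench where they are.

Things in the scene. Friction and masses are not known exactly. Their poses are not given: they have to be found in the camera images.
- block_a_center (a point): Centre (half-way up) of one terminal block: grey, upright, 52 mm (its x) by 36 mm (its y) by 45 mm tall, brass plates on the two ends of x, a blue stripe near each end of its top. Grasp it across its 36 mm width. Its mass is unknown, 0.17 to 0.53 kg; either block may be the heavier. Its z axis is up.
- block_a_mouth (a point): Centre of the top of that block (22.5 mm above its centre), the mouth of its 12 mm wide round bore, which runs straight down and has a 2 mm chamfer. A brass clamping screw closes the bore 14 to 25.5 mm below the mouth; how deep differs from block to block and from start to start and cannot be measured, only felt. It does not yield.
- block_b_center (a point): Centre of the other terminal block, alike in all that can be seen.
- block_b_mouth (a point): Mouth of the other block's bore, alike; its screw stands at its own depth.
- plug_grip (a point): Centre of the orange head of the marker plug: an upright cylinder 16 mm across and 24 mm tall, the place to grasp it. Below the head is a white shank 10 mm across and 36 mm long; the whole plug is 60 mm tall, 12 g. It starts standing in its holder, its tip 20 mm deep.
- plug_tip (a point): Centre of the plug's lower end, 48 mm below the centre of its head, along its own axis (its z runs from tip to head). Once pushed home in a block the head stands clear of the block by 10 to 22 mm.
- holder: Black block 50 by 50 by 26 mm with a 12 mm hole at its centre, 20 mm deep, that holds the plug; fixed. Origin: centre of its underside.
- balance: Blue equal-arm balance with two round pans, fixed to the bench. Origin: centre of its underside; its z is up and its pans lie 125 mm to either side along its y axis. The blue foot is 60 by 290 by 8 mm with a body 130 by 200 by 34 mm on it and a grey post 50 by 50 mm at the middle, 80 mm tall.
- pan_left_top (a point): Centre of the upper face of the pan at the balance's +y end. The steel pan is 110 mm across with a rim 4 mm high; the face is 100 mm above the bench when the beam is level and stays level as it rises or sinks by 10 mm.
- pan_right_top (a point): Centre of the upper face of the pan at the balance's -y end, alike.
- pan_left: The pan at the +y end (origin: centre of its underside, 8 mm below its upper face). An unequal load sinks the heavier pan to a slightly springy stop; a few grams of difference are enough, in a second or two. A pan pressed by hand also sinks.
- pan_right: The pan at the -y end, alike.
- beam (a joint): Angle of the beam, rad: 0 level (as it is when empty), about -0.08 with the left (+y) pan fully down, about +0.08 with the right (-y) pan fully down.
- block_a: The same block as block_a_center; origin at the centre of its underside, 22.5 mm below that.
- block_b: The same block as block_b_center; origin at the centre of its underside.
- plug: The marker plug; origin at its lower end.
- ferrule_box: Bystander: small clear divided box, 100 by 70 by 35 mm. Origin: centre of its underside.
- wire_spool: Bystander: red wire spool, 80 mm across, 56 mm tall. Origin: centre of its underside.
- contactor: Bystander: black and white contactor, 75 by 45 by 80 mm. Origin: centre of its underside.
- small_block: Bystander: small green block, 40 by 20 by 30 mm. Origin: centre of its underside.
- screwdriver: Bystander: screwdriver lying on the bench, about 200 mm long.
There are look-alikes about, which are no part of the job. What is shaped like the block_a but green, pink or turquoise is not meant.

How it is judged (in metres and radians):
On the way, in this order (a step that is already met when the one before it is completed fails the run):
1. the two blocks stand upright on opposite pans, let go, and the beam has come down to one side (before either is marked) (contact force between the fingers and block_a below 0.2 N and contact force between the fingers and block_b below 0.2 N and ((horizontal distance between block_a_center and pan_left_top below 0.042 m and z of block_a_center in the frame of pan_left_top between 0.019 and 0.0275 m and angle between each of block_a_center, block_b_center's own z axis and vertical below 0.12 rad and horizontal distance between block_b_center and pan_right_top below 0.042 m and z of block_b_center in the frame of pan_right_top between 0.019 and 0.0275 m) or (horizontal distance between block_a_center and pan_right_top below 0.042 m and z of block_a_center in the frame of pan_right_top between 0.019 and 0.0275 m and angle between each of block_a_center, block_b_center's own z axis and vertical below 0.12 rad and horizontal distance between block_b_center and pan_left_top below 0.042 m and z of block_b_center in the frame of pan_left_top between 0.019 and 0.0275 m)) and (value of joint beam below -0.05 rad or value of joint beam above 0.05 rad) and horizontal distance between plug_tip and block_a_mouth above 0.03 m and horizontal distance between plug_tip and block_b_mouth above 0.03 m), for 0.4 s.
2. the plug is in the bore of the block on the lower pan and is pressed down on its screw with at least 6 N for 0.3 s (((horizontal distance between block_a_center and pan_left_top below 0.042 m and z of block_a_center in the frame of pan_left_top between 0.019 and 0.0275 m and angle between each of block_a_center, block_b_center's own z axis and vertical below 0.12 rad and horizontal distance between block_b_center and pan_right_top below 0.042 m and z of block_b_center in the frame of pan_right_top between 0.019 and 0.0275 m and value of joint beam below -0.05 rad and contact force between plug and block_a above 6 N and z of plug_tip in the frame of block_a_mouth below -0.0125 m and horizontal distance between plug_tip and block_a_mouth below 0.005 m and angle between the z axis of plug_tip and the z axis of block_a_mouth, either way round below 0.16 rad) or (horizontal distance between block_a_center and pan_right_top below 0.042 m and z of block_a_center in the frame of pan_right_top between 0.019 and 0.0275 m and angle between each of block_a_center, block_b_center's own z axis and vertical below 0.12 rad and horizontal distance between block_b_center and pan_left_top below 0.042 m and z of block_b_center in the frame of pan_left_top between 0.019 and 0.0275 m and value of joint beam above 0.05 rad and contact force between plug and block_a above 6 N and z of plug_tip in the frame of block_a_mouth below -0.0125 m and horizontal distance between plug_tip and block_a_mouth below 0.005 m and angle between the z axis of plug_tip and the z axis of block_a_mouth, either way round below 0.16 rad) or (horizontal distance between block_b_center and pan_left_top below 0.042 m and z of block_b_center in the frame of pan_left_top between 0.019 and 0.0275 m and angle between each of block_b_center, block_a_center's own z axis and vertical below 0.12 rad and horizontal distance between block_a_center and pan_right_top below 0.042 m and z of block_a_center in the frame of pan_right_top between 0.019 and 0.0275 m and value of joint beam below -0.05 rad and contact force between plug and block_b above 6 N and z of plug_tip in the frame of block_b_mouth below -0.0125 m and horizontal distance between plug_tip and block_b_mouth below 0.005 m and angle between the z axis of plug_tip and the z axis of block_b_mouth, either way round below 0.16 rad) or (horizontal distance between block_b_center and pan_right_top below 0.042 m and z of block_b_center in the frame of pan_right_top between 0.019 and 0.0275 m and angle between each of block_b_center, block_a_center's own z axis and vertical below 0.12 rad and horizontal distance between block_a_center and pan_left_top below 0.042 m and z of block_a_center in the frame of pan_left_top between 0.019 and 0.0275 m and value of joint beam above 0.05 rad and contact force between plug and block_b above 6 N and z of plug_tip in the frame of block_b_mouth below -0.0125 m and horizontal distance between plug_tip and block_b_mouth below 0.005 m and angle between the z axis of plug_tip and the z axis of block_b_mouth, either way round below 0.16 rad))), for 0.3 s.
At the end, for the whole second after the job is handed in: Both blocks stand upright (7 degrees) and released on opposite pans, within 42 mm of the pan centres; the beam is down on the side of the block that carries the plug; the plug stands in its bore, tip 12.5 mm or more below the mouth, released and at rest, after a press of 6 to 22 N for 0.3 s (contact force between the fingers and block_a below 0.2 N and contact force between the fingers and block_b below 0.2 N and contact force between the fingers and plug below 0.2 N and ((horizontal distance between block_a_center and pan_left_top below 0.042 m and z of block_a_center in the frame of pan_left_top between 0.019 and 0.0275 m and angle between each of block_a_center, block_b_center's own z axis and vertical below 0.12 rad and horizontal distance between block_b_center and pan_right_top below 0.042 m and z of block_b_center in the frame of pan_right_top between 0.019 and 0.0275 m and value of joint beam below -0.05 rad and z of plug_tip in the frame of block_a_mouth below -0.0125 m and horizontal distance between plug_tip and block_a_mouth below 0.005 m and angle between the z axis of plug_tip and the z axis of block_a_mouth, either way round below 0.16 rad) or (horizontal distance between block_a_center and pan_right_top below 0.042 m and z of block_a_center in the frame of pan_right_top between 0.019 and 0.0275 m and angle between each of block_a_center, block_b_center's own z axis and vertical below 0.12 rad and horizontal distance between block_b_center and pan_left_top below 0.042 m and z of block_b_center in the frame of pan_left_top between 0.019 and 0.0275 m and value of joint beam above 0.05 rad and z of plug_tip in the frame of block_a_mouth below -0.0125 m and horizontal distance between plug_tip and block_a_mouth below 0.005 m and angle between the z axis of plug_tip and the z axis of block_a_mouth, either way round below 0.16 rad) or (horizontal distance between block_b_center and pan_left_top below 0.042 m and z of block_b_center in the frame of pan_left_top between 0.019 and 0.0275 m and angle between each of block_b_center, block_a_center's own z axis and vertical below 0.12 rad and horizontal distance between block_a_center and pan_right_top below 0.042 m and z of block_a_center in the frame of pan_right_top between 0.019 and 0.0275 m and value of joint beam below -0.05 rad and z of plug_tip in the frame of block_b_mouth below -0.0125 m and horizontal distance between plug_tip and block_b_mouth below 0.005 m and angle between the z axis of plug_tip and the z axis of block_b_mouth, either way round below 0.16 rad) or (horizontal distance between block_b_center and pan_right_top below 0.042 m and z of block_b_center in the frame of pan_right_top between 0.019 and 0.0275 m and angle between each of block_b_center, block_a_center's own z axis and vertical below 0.12 rad and horizontal distance between block_a_center and pan_left_top below 0.042 m and z of block_a_center in the frame of pan_left_top between 0.019 and 0.0275 m and value of joint beam above 0.05 rad and z of plug_tip in the frame of block_b_mouth below -0.0125 m and horizontal distance between plug_tip and block_b_mouth below 0.005 m and angle between the z axis of plug_tip and the z axis of block_b_mouth, either way round below 0.16 rad)) and linear speed of each of block_a, block_b, plug below 0.03 m/s); the robot touches nothing.
It fails at once if the plug is pushed on a block with more than 22 N (contact force between plug and block_a above 22 N or contact force between plug and block_b above 22 N).
It fails at once if a pan is loaded with more than 35 N (a block is slammed or forced down on it) (contact force between any of pan_left, pan_right and anything else above 35 N).
It fails at once if a bystander (clear box, spool, contactor, green block or screwdriver) is shifted by more than 30 mm (distance of any of ferrule_box, wire_spool, contactor, small_block, screwdriver from where it was at the start of the episode above 0.03 m).
It also fails if it takes over 72 s, if anything falls off the work surface, if the arm or the gripper's body presses on something with over 40 N, if the wrist force passes 120 N, or if a joint passes its speed limit or range.

## Working session

There is one attempt and no reset: what is moved stays moved. The work goes in short steps, Python scripts to look and compute and a tool call to move; the robot and the scene stay as the last step left them, time stands still between calls to the robot, and variables do not carry over. Pictures are saved under pics/ and viewed, at most 10 in all, crops included, and the job is handed in when it is done.

Besides the shell and the picture viewer there is one more tool, called after "Request:" by a JSON object that holds its "op" and its "data", one argument or row to a line. arm_command: Moves the arm, as the interface text tells. Its arguments: {"type":"object","properties":{"series":{"type":"array","items":{"type":"number"}}},"required":["series"]}

```bash
mkdir -p pics; ls; cat > h.py <<'E'
import numpy as np, cv2
from cell import monitor, viewer, workorder
def world(d,c,mask=None):
    m=viewer_model(c); K,R,t=m
    v,u=np.mgrid[0:d.shape[0],0:d.shape[1]]
    p=np.stack([(u-K[0,2])/K[0,0]*d,(v-K[1,2])/K[1,1]*d,d],-1)
    return (p-t)@R
def viewer_model(c):
    m=viewer.camera_model(c); return np.array(m["mtx"]),np.array(m["R"]),np.array(m["t"])
def ray(c,u,v,z):
    K,R,t=viewer_model(c); o=-R.T@t; d=R.T@np.linalg.solve(K,[u,v,1]); return o+d*(z-o[2])/d[2]
def snap(c,save=None):
    im,d=viewer.get_image(c)
    if save: cv2.imwrite("pics/"+save,cv2.cvtColor(im,cv2.COLOR_RGB2BGR))
    return im,d
E
python3 - <<'E'
from h import *
a,d=snap("top","top0.png"); np.savez("top0.npz",im=a,d=d)
a,d=snap("side","side0.png"); np.savez("side0.npz",im=a,d=d)
for c in("top","side"):
  K,R,t=viewer_model(c); print(c,K.round(1).tolist(),(-R.T@t).round(),R.round(2).tolist())
s=monitor.read_state(); print(s)
E
```

```text
pics
top [[544.7, 0.0, 279.8], [0.0, 544.7, 208.1], [0.0, 0.0, 1.0]] [ 187.    6. 1801.] [[0.0, -1.0, 0.01], [-0.98, -0.01, -0.2], [0.2, -0.01, -0.98]]
side [[479.6, 0.0, 285.0], [0.0, 479.6, 212.2], [0.0, 0.0, 1.0]] [  35. -682.  963.] [[0.82, -0.57, 0.01], [-0.41, -0.6, -0.69], [0.4, 0.56, -0.73]]
{'clock': 0.1, 'qpos': array([-1.3897961 ,  0.62923792,  0.03843188,  1.5182561 , -0.02701333,
        0.99630077, -0.01998072]), 'qd': array([-0.00049908, -0.00066674,  0.00090682, -0.00325551,  0.00111998,
       -0.00062795, -0.00069427]), 'tau': array([ 3.07033588e-03, -5.64539516e+01,  1.23039655e+00, -1.93976694e+01,
        1.12679190e-02,  5.35593135e-03, -8.91516578e-06]), 'eef_pos': array([158.62038531, 629.77888846, 230.4947961 ]), 'tool_rot': array([-3.13990775e+00, -2.92034519e-06,  2.89481514e+00]), 'force': array([ 0.15593671,  0.28127299, -0.49494213]), 'torque': array([0.02086866, 0.00425219, 0.01866967]), 'gripper_force': 0.0, 'width': 85.41982054498395}
```

View pics/top0.png

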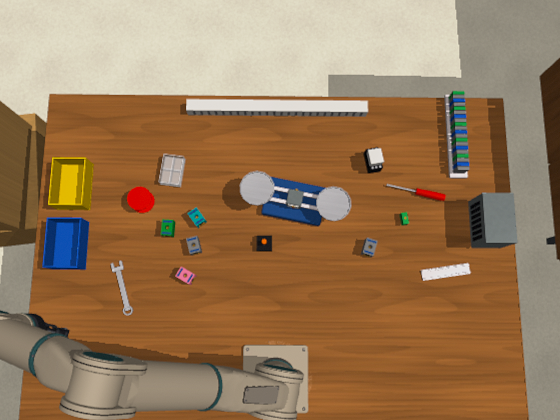

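View pics/side0.png

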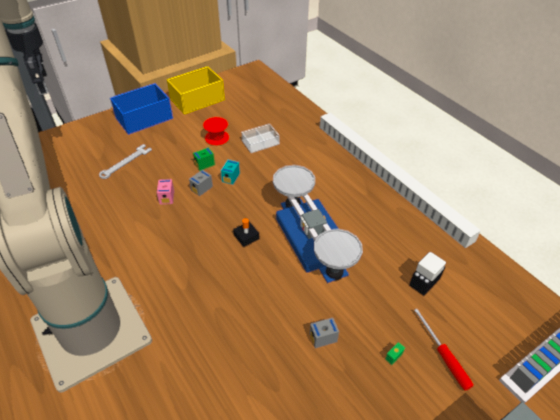

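Top view: the candidates are grey blocks at (193,246) and (370,247), green (168,228), turquoise (197,217) and pink (185,276). Only the two grey ones fit the description. The plug is in its holder at (264,242), and the balance pans are at (257,188) and (334,204).

```bash
python3 - <<'E'
from h import *
f=np.load("top0.npz"); im,d=f["im"],f["d"]; W=world(d,"top")
def comp(u,v,r,lo,hi):
    m=np.zeros(d.shape,np.uint8); s=np.s_[v-r:v+r,u-r:u+r]
    m[s]=((W[s][...,2]>lo)&(W[s][...,2]<hi)); 
    P=W[m>0]; n=cv2.minAreaRect(P[:,:2].astype(np.float32)); return len(P),np.round(n[0],1),np.round(n[1],1),round(n[2],1),P.mean(0).round(1)
for n,a in dict(A=(193,246,13,36,52),B=(370,247,13,36,52),hold=(264,243,12,18,34),plug=(264,240,12,48,80),panL=(257,188,26,92,115),panR=(334,204,26,92,115)).items(): print(n,comp(*a))
f2=np.load("side0.npz"); s=f2["im"]; 
c=[cv2.resize(im[225:265,170:217],None,fx=8,fy=8,interpolation=2),cv2.resize(im[225:265,347:394],None,fx=8,fy=8,interpolation=2)]
cv2.imwrite("pics/crop.png",cv2.cvtColor(np.hstack(c),cv2.COLOR_RGB2BGR))
# wrist camera mounting in TCP frame
from scipy.spatial.transform import Rotation as Ro
K,R,t=viewer_model("wrist"); st=monitor.read_state(); T=Ro.from_euler("xyz",st["tool_rot"]).as_matrix()
print(K.round(1).tolist(),"cam in tool",(T.T@(-R.T@t-st["eef_pos"])).round(1),(R@T).round(3).tolist())
print(T.round(3).tolist())
E
```

```text
A (165, array([417.2, 268.3]), array([54.3, 36.6]), 15.4, array([416.7, 267.9,  44. ]))
B (161, array([ 413.7, -305. ]), array([36. , 54.6]), 73.0, array([ 413.5, -304.1,   44.8]))
hold (196, array([427.3,  39.3]), array([48.1, 49.3]), 0.5, array([425.8,  38.6,  25.7]))
plug (22, array([426.8,  38.7]), array([13.8, 13.2]), 46.6, array([426.4,  39.3,  66.7]))
panL (902, array([594.2,  62.3]), array([111.3, 106.2]), 0.9, array([594.4,  62.2, 100.9]))
panR (928, array([ 545.4, -182.7]), array([109.8, 110.6]), 2.9, array([ 545. , -182.5,  101.1]))
[[293.3, 0.0, 279.8], [0.0, 293.3, 212.3], [0.0, 0.0, 1.0]] cam in tool [  70.     0.2 -141.9] [[0.001, 1.0, 0.001], [-0.96, 0.001, -0.279], [-0.279, -0.001, 0.96]]
[[-0.97, 0.244, -0.0], [0.244, 0.97, -0.002], [0.0, -0.002, -1.0]]
```

View pics/crop.png

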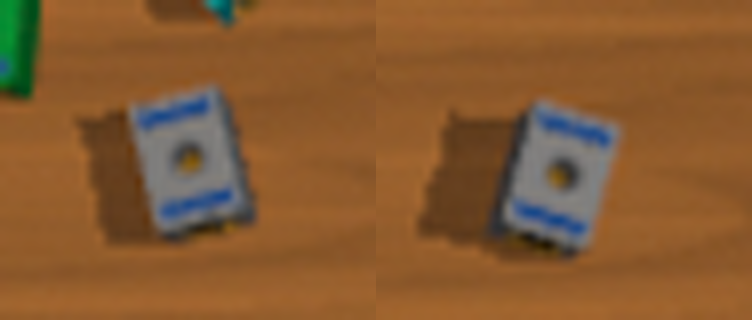

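Crop: both show a grey top, blue stripes and a bore, so these are the two blocks. I'll go to A, at (417,268).

Request:
{"op": "arm_command", "data": {
  "series": [100,-3,-2.6,0.75,0,100,-6,-5.1,1.5,0,100,-9,-7.7,2.25,0,100,-12,-10.2,3,0,100,-15,-12.8,3.8,0]
}}

```text
clock: 0.52
eef_pos: [273.6, 467.9, 192.8]
tool_rot: [-3.141, 0.0, 2.895]
force: [0.8, 0.0, -0.7]
width: 85.4
gripper_force: 0.0
```

Request:
{"op": "arm_command", "data": {
  "series": [100,-3,-2.6,0.75,-6,100,-6,-5.1,1.5,-12,100,-9,-7.7,2.25,-18,100,-12,-10.2,3,-24,100,-15,-12.8,3.8,-29.5]
}}

```text
clock: 0.93
eef_pos: [387.8, 307.3, 154.9]
tool_rot: [3.141, -0.0, -2.868]
force: [1.2, 0.4, -0.7]
width: 85.3
gripper_force: 0.0
```

Request:
{"op": "arm_command", "data": {
  "series": [100,-0.9,-2.4,0.4,0,100,-1.8,-4.7,0.9,0,100,-1.8,-4.7,0.9,0,100,-1.8,-4.7,0.9,0,100,-1.8,-4.7,0.9,0]
}}

```text
clock: 1.35
eef_pos: [416.5, 268.9, 146.2]
tool_rot: [3.141, -0.0, -2.873]
force: [-0.4, 0.4, -1.0]
width: 85.4
gripper_force: 0.0
```

```bash
cat >> h.py <<'E'
from scipy.spatial.transform import Rotation as Ro
def tool():
    s=monitor.read_state(); return s,Ro.from_euler("xyz",s["tool_rot"]).as_matrix()
def togo(p,yaw=None):
    """shift in tool axes (cm) and turn (deg) to world point p with tool yaw (deg)"""
    s,T=tool(); d=T.T@(np.array(p)-s["eef_pos"])/10
    r=None if yaw is None else ((np.degrees(s["tool_rot"][2])-yaw+90)%180-90).round(1)
    print("eef",s["eef_pos"].round(1),"yaw",np.degrees(s["tool_rot"][2]).round(1),"t",round(s["clock"],2),"F",s["force"].round(1),"w",round(s["width"],1),"-> go",d.round(2),r)
def block(save=None,zlo=38,zhi=52,c="wrist",near=None,rad=45):
    K=viewer_model(c); im,d=snap(c,save); W=world(d,c)
    m=(d>0)&(W[...,2]>zlo)&(W[...,2]<zhi)
    if near is not None: m&=np.hypot(W[...,0]-near[0],W[...,1]-near[1])<rad
    P=W[m]; r=cv2.minAreaRect(P[:,:2].astype(np.float32)); a=r[2]+(0 if r[1][0]>r[1][1] else 90)
    a=(a+90)%180-90
    print("block",np.round(r[0],1),np.round(r[1],1),"long axis",round(a,1),"z",np.median(P[:,2]).round(1),len(P)); return r[0],a,im,d,W
E
python3 - <<'E'
from h import *
c,a,*_=block("w1.png",near=(417,268)); togo((*c,12),a+180)
E
```

```text
block [419.6 268.8] [53.9 36. ] long axis 16.3 z 44.5 2319
eef [416.2 269.5 146.4] yaw -164.5 t 1.4 F [ 0.1 -0.2 -0.1] w 85.3 -> go [-0.31 -0.17 13.43] -0.8
```

View pics/w1.png

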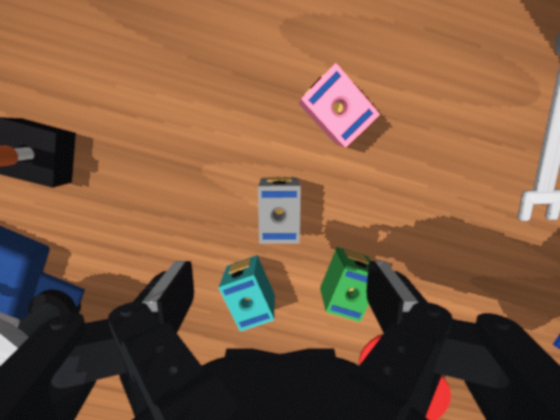

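The view shows the grey block at (279,213), centred between the fingers. I'll descend, grip, and lift.

Request:
{"op": "arm_command", "data": {
  "series": [100,-0.3,-0.2,4,-0.8,100,-0.3,-0.2,8,-0.8,100,-0.3,-0.2,11,-0.8,100,-0.3,-0.2,13,-0.8,100,-0.3,-0.2,13.4,-0.8]
}}

```text
clock: 1.82
eef_pos: [417.6, 267.6, 9.4]
tool_rot: [-3.141, -0.005, -2.856]
force: [-0.2, 0.3, 0.0]
width: 85.3
gripper_force: 0.0
```

Request:
{"op": "arm_command", "data": {
  "series": [0,0,0,0,0,0,0,0,0,0,0,0,0,0,0,0,0,0,0,0,0,0,0,0,0]
}}

```text
clock: 2.23
eef_pos: [421.3, 268.2, 14.0]
tool_rot: [3.14, 0.003, -2.859]
force: [-1.1, 1.0, 6.3]
width: 35.2
gripper_force: 60.8
```

Request:
{"op": "arm_command", "data": {
  "series": [0,0,0,0,0,0,0,0,0,0,0,0,0,0,0,0,0,0,-0.5,0,0,0,0,-1.5,0]
}}

```text
clock: 2.65
eef_pos: [419.9, 266.7, 27.7]
tool_rot: [-3.141, -0.001, -2.86]
force: [-0.5, 0.8, -2.5]
width: 35.1
gripper_force: 60.1
```

Request:
{"op": "arm_command", "data": {
  "series": [0,0,0,-4,0,0,0,0,-8,0,0,0,0,-11,0,0,0,0,-11.5,0,0,0,0,-11.5,0]
}}

```text
clock: 3.07
eef_pos: [421.7, 267.7, 145.1]
tool_rot: [3.14, 0.005, -2.86]
force: [-0.4, 0.5, -2.0]
width: 35.7
gripper_force: 61.2
```

```bash
python3 - <<'E'
from h import *
togo((594.3,62.3,140)); s,T=tool()
print((T.T@s["force"]).round(2), s["torque"].round(2))
E
```

```text
eef [421.7 267.7 145.1] yaw -163.9 t 3.07 F [-0.4  0.5 -2. ] w 35.7 -> go [-10.87 -24.53   0.53] None
[0.28 0.64 2.01] [ 0.02 -0.03 -0.01]
```

Request:
{"op": "arm_command", "data": {
  "series": [0,-1.4,-3.2,0,0,0,-2.8,-6.4,0,0,0,-4.2,-9.6,0,0,0,-5.6,-12.8,0,0,0,-7,-16,0,0]
}}

```text
clock: 3.48
eef_pos: [531.4, 130.9, 140.5]
tool_rot: [-3.141, -0.004, -2.859]
force: [0.2, 0.7, -2.9]
width: 34.8
gripper_force: 61.1
```

Request:
{"op": "arm_command", "data": {
  "series": [0,-1.4,-3.2,0,0,0,-2.8,-6.4,0,0,0,-3.9,-8.5,0,0,0,-3.9,-8.5,0,0,0,-3.9,-8.5,0,0]
}}

```text
clock: 3.9
eef_pos: [592.5, 59.8, 140.1]
tool_rot: [-3.142, -0.004, -2.863]
force: [0.7, 0.2, -2.2]
width: 35.1
gripper_force: 61.1
```

```bash
python3 - <<'E'
from h import *
togo((594.3,62.3,112))
im,d=snap("wrist"); W=world(d,"wrist")
for n,p in dict(L=(594,62)).items():
  m=(d>0)&(W[...,2]>88)&(W[...,2]<108)&(np.hypot(W[...,0]-p[0],W[...,1]-p[1])<70); P=W[m]; print(len(P),P.min(0),P.max(0))
E
```

```text
eef [592.5  59.8 140.1] yaw -164.1 t 3.9 F [ 0.7  0.2 -2.2] w 35.1 -> go [-0.26  0.19  2.81] None
10066 [539.57117829   9.42050806  92.56265862] [632.61690693 120.23629334 105.58592347]
```

Request:
{"op": "arm_command", "data": {
  "series": [0,-0.2,0.2,1,0,0,-0.2,0.2,1.8,0,0,-0.2,0.2,2.3,0,0,-0.2,0.2,2.6,0,0,-0.2,0.2,2.7,0]
}}

```text
clock: 4.37
eef_pos: [593.7, 65.0, 114.2]
tool_rot: [3.141, -0.002, -2.859]
force: [-0.8, -0.4, -2.4]
width: 35.7
gripper_force: 61.1
```

Request:
{"op": "arm_command", "data": {
  "series": [0,0,0,0.15,0,0,0,0,0.3,0,0,0,0,0.45,0,0,0,0,0.6,0,0,0,0,0.6,0]
}}

```text
clock: 4.78
eef_pos: [594.5, 64.5, 109.2]
tool_rot: [-3.142, -0.0, -2.86]
force: [0.1, -0.1, -1.9]
width: 34.6
gripper_force: 61.1
```

```bash
python3 - <<'E'
from h import *
togo((594.3,62.3,100))
E
```

```text
eef [594.5  64.5 109.2] yaw -163.8 t 4.78 F [ 0.1 -0.1 -1.9] w 34.6 -> go [ 0.08 -0.2   0.92] None
```

Request:
{"op": "arm_command", "data": {
  "series": [0,0,0,0.15,0,0,0,0,0.3,0,0,0,0,0.45,0,0,0,0,0.45,0,0,0,0,0.45,0]
}}

```text
clock: 5.2
eef_pos: [594.5, 64.6, 104.7]
tool_rot: [3.142, -0.0, -2.86]
force: [-0.3, 0.2, -1.8]
width: 35.1
gripper_force: 61.2
```

Request:
{"op": "arm_command", "data": {
  "series": [0,0,0,0.1,0,0,0,0,0.2,0,0,0,0,0.2,0,0,0,0,0.2,0,0,0,0,0.2,0]
}}

```text
clock: 5.62
eef_pos: [594.7, 64.6, 104.1]
tool_rot: [-3.141, 0.001, -2.86]
force: [-2.9, 0.5, 6.3]
width: 35.3
gripper_force: 62.3
```

Request:
{"op": "arm_command", "data": {
  "series": [70,0,0,0,0,70,0,0,0,0,70,0,0,0,0,70,0,0,-2,0,70,0,0,-5,0]
}}

```text
clock: 6.03
eef_pos: [592.3, 64.2, 150.5]
tool_rot: [3.141, -0.007, -2.859]
force: [0.7, -0.9, -0.1]
width: 60.0
gripper_force: 0.0
```

```bash
python3 - <<'E'
from h import *
togo((413.7,-305,150),163)
im,d=snap("top","t1.png"); f=np.load("top0.npz")
W=world(d,"top")
for n,(u,v) in dict(L=(257,188),R=(334,204)).items():
  s=np.s_[v-26:v+26,u-26:u+26]; z=W[s][...,2]; print(n,np.median(z[(z>85)&(z<116)]).round(1),np.median(z[(z>125)&(z<150)]).round(1))
E
```

```text
eef [592.3  64.2 150.5] yaw -163.8 t 6.03 F [ 0.7 -0.9 -0.1] w 60.0 -> go [ 27.44 -30.49   0.2 ] 33.2
L 91.4 nan
R 110.2 125.3
  return _methods._mean(a, axis=axis, dtype=dtype,
  ret = ret.dtype.type(ret / rcount)
```

Request:
{"op": "arm_command", "data": {
  "series": [100,2.5,-2.8,-1.3,0,100,5.1,-5.7,-1.5,0,100,7.8,-8.7,-1.5,0,100,10.5,-11.7,-1.5,0,100,13.2,-14.7,-1.5,0]
}}

```text
clock: 6.5
eef_pos: [508.1, -114.8, 168.0]
tool_rot: [-3.141, 0.001, -2.859]
force: [0.5, -0.4, -0.3]
width: 85.6
gripper_force: 0.0
```

Request:
{"op": "arm_command", "data": {
  "series": [100,2.7,-3,0,6.6,100,5.4,-6,0,13.2,100,8.1,-9,0,19.8,100,10.8,-12,0,26.4,100,13.4,-14.9,0,33.2]
}}

```text
clock: 6.92
eef_pos: [420.4, -295.8, 168.0]
tool_rot: [-3.141, 0.001, 2.838]
force: [1.1, -0.0, -0.4]
width: 85.4
gripper_force: 0.0
```

Request:
{"op": "arm_command", "data": {
  "series": [100,0.2,-1,1,0,100,0.2,-1,2,0,100,0.2,-1,2,0,100,0.2,-1,2,0,100,0.2,-1,2,0]
}}

```text
clock: 7.33
eef_pos: [417.9, -300.9, 147.8]
tool_rot: [3.14, 0.0, 2.848]
force: [0.5, -1.2, 0.0]
width: 85.5
gripper_force: 0.0
```

```bash
python3 - <<'E'
from h import *
c,a,*_=block("w2.png",near=(414,-305)); togo((*c,12),a+180)
E
```

```text
block [ 417.2 -306. ] [36.1 52. ] long axis -17.2 z 44.7 2289
eef [ 417.9 -301.2  148. ] yaw 163.2 t 7.38 F [ 0.2  0.2 -0.1] w 85.1 -> go [-0.06 -0.5  13.6 ] 0.4
```

Request:
{"op": "arm_command", "data": {
  "series": [100,-0.1,-0.5,4,0.4,100,-0.1,-0.5,8,0.4,100,-0.1,-0.5,11,0.4,100,-0.1,-0.5,13,0.4,100,-0.1,-0.5,13.6,0.4]
}}

```text
clock: 7.8
eef_pos: [415.5, -305.6, 9.1]
tool_rot: [3.14, -0.004, 2.84]
force: [1.2, 0.3, 0.0]
width: 84.9
gripper_force: 0.0
```

Request:
{"op": "arm_command", "data": {
  "series": [0,0,0,0,0,0,0,0,0,0,0,0,0,0,0,0,0,0,0,0,0,0,0,0,0]
}}

```text
clock: 8.22
eef_pos: [417.4, -308.2, 13.5]
tool_rot: [-3.141, 0.003, 2.838]
force: [0.0, 1.8, 5.3]
width: 35.1
gripper_force: 61.1
```

Request:
{"op": "arm_command", "data": {
  "series": [0,0,0,0,0,0,0,0,-1,0,0,0,0,-4,0,0,0,0,-8,0,0,0,0,-12,0]
}}

```text
clock: 8.63
eef_pos: [415.1, -307.3, 133.5]
tool_rot: [3.141, -0.002, 2.837]
force: [0.9, -0.5, -2.3]
width: 35.2
gripper_force: 60.4
```

Request:
{"op": "arm_command", "data": {
  "series": [0,0,0,-2,0,0,0,0,-2.5,0,0,0,0,-2.5,0,0,0,0,-2.5,0,0,0,0,-2.5,0]
}}

```text
clock: 9.05
eef_pos: [414.9, -307.0, 155.3]
tool_rot: [3.141, -0.003, 2.837]
force: [-0.8, 0.6, -1.9]
width: 34.9
gripper_force: 60.8
```

```bash
python3 - <<'E'
from h import *
togo((545.3,-182.6,150))
E
```

```text
eef [ 414.9 -307.   155.3] yaw 162.6 t 9.05 F [-0.8  0.6 -1.9] w 34.9 -> go [-8.71 15.78  0.52] None
```

Request:
{"op": "arm_command", "data": {
  "series": [0,-1.8,3.2,0,0,0,-3.6,6.4,0,0,0,-5.4,9.6,0,0,0,-7.2,12.8,0,0,0,-8.7,15.8,0,0]
}}

```text
clock: 9.47
eef_pos: [547.0, -181.0, 154.6]
tool_rot: [3.141, -0.003, 2.838]
force: [0.7, -0.4, -2.9]
width: 35.2
gripper_force: 60.8
```

Request:
{"op": "arm_command", "data": {
  "series": [0,0,0,1,0,0,0,0,2,0,0,0,0,2.5,0,0,0,0,2.8,0,0,0,0,2.8,0]
}}

```text
clock: 9.88
eef_pos: [544.5, -184.3, 127.2]
tool_rot: [-3.141, -0.004, 2.835]
force: [0.1, 0.4, -2.1]
width: 35.0
gripper_force: 61.0
```

```bash
python3 - <<'E'
from h import *
togo((545.3,-182.6,122))
E
```

```text
eef [ 544.5 -184.3  127.2] yaw 162.4 t 9.88 F [ 0.1  0.4 -2.1] w 35.0 -> go [-0.03  0.19  0.52] None
```

Request:
{"op": "arm_command", "data": {
  "series": [0,0,0.1,0.1,0,0,0,0.1,0.2,0,0,0,0.1,0.3,0,0,0,0.1,0.3,0,0,0,0.1,0.3,0]
}}

```text
clock: 10.3
eef_pos: [546.9, -182.4, 126.1]
tool_rot: [3.142, 0.0, 2.837]
force: [0.2, 0.6, -2.9]
width: 35.4
gripper_force: 61.0
```

Request:
{"op": "arm_command", "data": {
  "series": [0,0,0,0.1,0,0,0,0,0.2,0,0,0,0,0.2,0,0,0,0,0.2,0,0,0,0,0.2,0]
}}

```text
clock: 10.72
eef_pos: [546.8, -182.2, 123.8]
tool_rot: [-3.142, -0.0, 2.837]
force: [0.3, -0.2, -2.6]
width: 35.4
gripper_force: 61.0
```

Request:
{"op": "arm_command", "data": {
  "series": [0,0,0,0.1,0,0,0,0,0.2,0,0,0,0,0.2,0,0,0,0,0.2,0,0,0,0,0.2,0]
}}

```text
clock: 11.13
eef_pos: [546.9, -182.2, 121.9]
tool_rot: [3.142, 0.0, 2.837]
force: [-0.6, -0.0, -0.8]
width: 35.1
gripper_force: 61.1
```

Request:
{"op": "arm_command", "data": {
  "series": [0,0,0,0.1,0,0,0,0,0.2,0,0,0,0,0.2,0,0,0,0,0.2,0,0,0,0,0.2,0]
}}

```text
clock: 11.55
eef_pos: [546.8, -182.2, 119.8]
tool_rot: [3.142, 0.0, 2.837]
force: [0.3, -0.1, 0.1]
width: 35.1
gripper_force: 61.1
```

Request:
{"op": "arm_command", "data": {
  "series": [70,0,0,0,0,70,0,0,0,0,70,0,0,0,0,70,0,0,0,0,70,0,0,-2,0]
}}

```text
clock: 11.97
eef_pos: [544.4, -181.4, 137.0]
tool_rot: [-3.141, -0.007, 2.837]
force: [0.4, -0.5, -0.0]
width: 59.8
gripper_force: 0.0
```

Request:
{"op": "arm_command", "data": {
  "series": [70,0,0,-3,0,70,0,0,-6,0,70,0,0,-8,0,70,0,0,-8,0,70,0,0,-8,0]
}}

```text
clock: 12.38
eef_pos: [547.5, -182.4, 221.0]
tool_rot: [3.142, 0.003, 2.837]
force: [-0.8, -0.4, 0.6]
width: 59.5
gripper_force: 0.0
```

```bash
python3 - <<'E'
from h import *
togo((427,39,190),180)
im,d=snap("top","t2.png"); W=world(d,"top")
for n,(u,v) in dict(L=(257,188),R=(334,204)).items():
  s=np.s_[v-26:v+26,u-26:u+26]; z=W[s][...,2]; print(n,np.median(z[(z>85)&(z<116)]).round(1))
block(c="wrist",zlo=125,zhi=162,near=(545,-182))
E
```

```text
eef [ 547.5 -182.4  221. ] yaw 162.6 t 12.38 F [-0.8 -0.4  0.6] w 59.5 -> go [18.14 17.51  3.05] -17.4
L 109.8
R 91.4
block [ 544.8 -181.8] [36.  53.8] long axis -17.5 z 133.9 2733
```

Right pan down (91 mm) and left pan up (110 mm), so B is heavier. Next, the plug.

Request:
{"op": "arm_command", "data": {
  "series": [100,2.8,2.7,0,0,100,5.6,5.4,1,0,100,8.4,8.1,2,0,100,11.2,10.8,3,0,100,14,13.5,4,0]
}}

```text
clock: 12.9
eef_pos: [451.5, -10.2, 178.3]
tool_rot: [-3.141, -0.002, 2.837]
force: [0.6, 0.8, -0.1]
width: 85.2
gripper_force: 0.0
```

Request:
{"op": "arm_command", "data": {
  "series": [100,2.8,2.7,1,0,100,4.1,4,1,0,100,4.1,4,1,0,100,4.1,4,1,0,100,4.1,4,1,0]
}}

```text
clock: 13.32
eef_pos: [426.8, 38.3, 169.3]
tool_rot: [-3.141, -0.0, 2.837]
force: [0.3, 0.5, 0.1]
width: 85.7
gripper_force: 0.0
```

```bash
python3 - <<'E'
from h import *
im,d=snap("wrist","w3.png"); W=world(d,"wrist")
near=np.hypot(W[...,0]-427,W[...,1]-39)<40
m=near&(W[...,2]>63)&(W[...,2]<75); P=W[m]; r=cv2.minAreaRect(P[:,:2].astype(np.float32)); print("head top",r,len(P),np.median(P[:,2]))
m=near&(W[...,2]>23)&(W[...,2]<29); P=W[m]; r=cv2.minAreaRect(P[:,:2].astype(np.float32)); print("holder",r)
hs=cv2.cvtColor(im,cv2.COLOR_RGB2HSV); o=near&(hs[...,0]<20)&(hs[...,1]>120)&(W[...,2]>40); P=W[o]; print(P.min(0),P.max(0),len(P)); v,u=np.where(o); print(u.min(),u.max(),v.min(),v.max())
togo((427,39,28))
# top-camera head check
E
```

```text
head top ((430.1581115722656, 38.468807220458984), (14.91531753540039, 15.856653213500977), 73.08428192138672) 245 65.48655715602726
holder ((430.2494812011719, 38.365455627441406), (50.387840270996094, 49.99424743652344), 0.03835110366344452)
[413.86193132  26.53662697  41.93654042] [438.00379896  71.54919813 262.42335104] 341
227 427 200 419
eef [427.   37.9 169.5] yaw 162.5 t 13.37 F [0.6 0.4 0.1] w 85.7 -> go [ 0.04  0.11 14.15] None
```

View pics/w3.png

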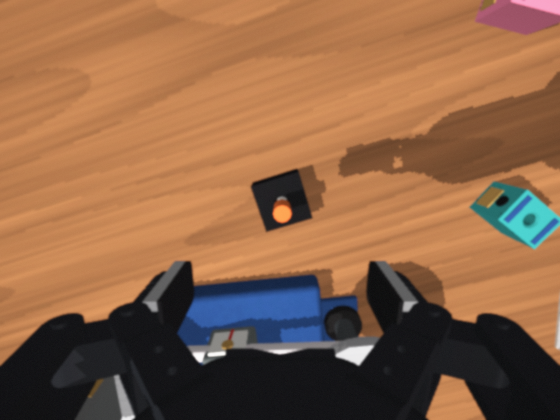

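Plug head at pixel (282,212), world (430.2,38.4), upright in the black holder.

Request:
{"op": "arm_command", "data": {
  "series": [60,-0.3,0.1,4,0,60,-0.3,0.1,8,0,60,-0.3,0.1,11,0,60,-0.3,0.1,12.8,0,60,-0.3,0.1,13.2,0]
}}

```text
clock: 13.78
eef_pos: [426.8, 35.6, 42.7]
tool_rot: [-3.131, -0.008, 2.835]
force: [0.5, -0.3, 0.9]
width: 51.1
gripper_force: 0.0
```

Request:
{"op": "arm_command", "data": {
  "series": [60,0,0,0,0,30,0,0,0,0,0,0,0,0,0,0,0,0,0,0,0,0,0,0,0]
}}

```text
clock: 14.2
eef_pos: [428.4, 37.3, 45.5]
tool_rot: [-3.135, -0.003, 2.837]
force: [-0.4, 0.3, 0.6]
width: 13.9
gripper_force: 58.1
```

Request:
{"op": "arm_command", "data": {
  "series": [0,0,0,0,0,0,0,0,0,0,0,0,0,0,0,0,0,0,0,0,0,0,0,0,0]
}}

```text
clock: 14.62
eef_pos: [428.3, 37.3, 45.3]
tool_rot: [-3.135, -0.003, 2.838]
force: [0.5, 0.4, 6.4]
width: 13.6
gripper_force: 58.6
```

```bash
python3 - <<'E'
from h import *
togo((430.2,38.4,37))
E
```

```text
eef [428.3  37.3  45.3] yaw 162.6 t 14.62 F [0.5 0.4 6.4] w 13.6 -> go [-0.15  0.16  0.83] None
```

Request:
{"op": "arm_command", "data": {
  "series": [0,0,0,-1,0,0,0,0,-3,0,0,0,0,-6,0,0,0,0,-10,0,0,0,0,-14,0]
}}

```text
clock: 15.03
eef_pos: [426.9, 37.9, 185.8]
tool_rot: [-3.133, -0.008, 2.838]
force: [1.1, -0.9, -0.1]
width: 13.8
gripper_force: 58.4
```

Request:
{"op": "arm_command", "data": {
  "series": [0,-2,0,0,0,0,-4,0,0,0,0,-6,0,0,0,0,-6,0,0,0,0,-6,0,0,0]
}}

```text
clock: 15.45
eef_pos: [485.6, 19.6, 184.2]
tool_rot: [-3.134, -0.006, 2.836]
force: [0.6, 0.6, -0.8]
width: 13.3
gripper_force: 58.4
```

```bash
python3 - <<'E'
from h import *
togo((545,-182,210))
im,d=snap("wrist"); im2,d2=snap("side")
c=cv2.resize(im[150:400,160:400],None,fx=2,fy=2); 
K,R,t=viewer_model("side"); s,T=tool(); p=K@(R@s["eef_pos"]+t); u,v=(p[:2]/p[2]).astype(int); print(u,v)
c2=cv2.resize(im2[v-40:v+40,u-25:u+25],None,fx=6.25,fy=6.25,interpolation=2)
cv2.imwrite("pics/w4.png",cv2.cvtColor(np.hstack([c,c2]),cv2.COLOR_RGB2BGR))
E
```

```text
eef [485.6  19.6 184.2] yaw 162.5 t 15.45 F [ 0.6  0.6 -0.8] w 13.3 -> go [-11.71 -17.46  -2.51] None
266 181
```

View pics/w4.png

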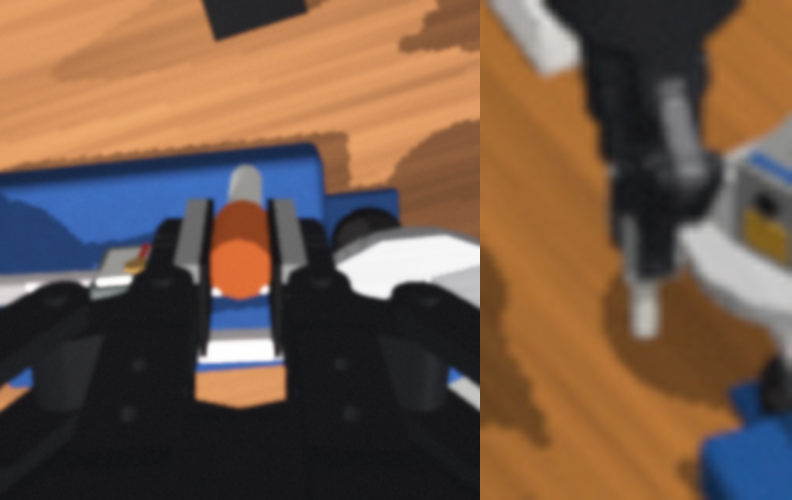

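```bash
python3 - <<'E'
from h import *
s,T=tool(); 
im,d=snap("wrist"); W=world(d,"wrist"); P=(W-s["eef_pos"])@T
hs=cv2.cvtColor(im,cv2.COLOR_RGB2HSV)
box=(d>0)&(abs(P[...,0])<20)&(abs(P[...,1])<9)&(P[...,2]>-45)&(P[...,2]<45)
o=box&(hs[...,0]<20)&(hs[...,1]>120)&(P[...,2]<8)
w=box&(hs[...,1]<60)&(hs[...,2]>110)&(P[...,2]>4)
for n,m in(("orange",o),("white",w)):
  q=P[m]; print(n,len(q)); 
  for lo in range(-32,44,4):
    k=q[(q[:,2]>=lo)&(q[:,2]<lo+4)]
    if len(k)>3: print(lo,len(k),"x",k[:,0].min().round(1),k[:,0].max().round(1),"y",k[:,1].min().round(1),k[:,1].max().round(1),"ymid",((k[:,1].min()+k[:,1].max())/2).round(1))
print(np.percentile(P[w][:,2],[90,97,99,100]).round(1),T.round(3).tolist())
E
```

```text
orange 1318
-28 39 x -0.9 9.6 y -6.8 7.0 ymid 0.1
-24 325 x -7.7 10.0 y -6.6 7.1 ymid 0.3
-20 505 x -8.1 7.6 y -6.8 7.1 ymid 0.2
-16 116 x 3.2 10.1 y -6.8 7.1 ymid 0.1
-12 98 x 2.9 7.5 y -6.7 6.8 ymid 0.1
-8 101 x 2.5 7.5 y -6.8 7.0 ymid 0.1
-4 78 x 3.1 7.4 y -6.5 6.6 ymid 0.1
0 44 x 3.9 7.1 y -4.9 6.7 ymid 0.9
white 236
8 8 x 3.1 4.2 y -0.2 3.7 ymid 1.8
12 38 x 1.3 4.4 y -3.1 5.5 ymid 1.2
16 39 x 1.0 4.2 y -2.6 5.7 ymid 1.5
20 32 x 1.0 4.2 y -2.7 5.8 ymid 1.5
24 38 x 0.7 4.2 y -2.8 5.9 ymid 1.6
28 30 x 0.8 4.4 y -2.2 6.0 ymid 1.9
32 32 x 0.1 4.2 y -2.9 6.1 ymid 1.6
36 19 x 1.1 4.2 y -1.6 6.2 ymid 2.3
[35.4 37.2 38.6 38.9] [[-0.954, 0.299, -0.009], [0.299, 0.954, -0.006], [0.007, -0.009, -1.0]]
```

Request:
{"op": "arm_command", "data": {
  "series": [0,-2.6,-2.9,-0.5,0,0,-5.2,-5.8,-1,0,0,-7.8,-8.7,-1.5,0,0,-10.4,-11.6,-2,0,0,-13,-14.5,-2.5,0]
}}

```text
clock: 16.02
eef_pos: [566.1, -158.1, 210.1]
tool_rot: [-3.134, -0.006, 2.839]
force: [1.8, 0.7, -0.5]
width: 13.6
gripper_force: 58.4
```

Request:
{"op": "arm_command", "data": {
  "series": [0,-1.6,-1.8,0,0,0,-2.7,-3,0,0,0,-2.7,-3,0,0,0,-2.7,-3,0,0,0,-2.7,-3,0,0]
}}

```text
clock: 16.43
eef_pos: [582.5, -191.8, 209.7]
tool_rot: [-3.135, -0.007, 2.84]
force: [1.1, 1.0, 0.1]
width: 13.9
gripper_force: 58.4
```

```bash
cat > bore.py <<'E'
from h import *
import sys
s,T=tool()
(c,a,im,d,W)=block("w5.png",zlo=131,zhi=142,near=(545,-182),rad=50)
# bore: dark/brass spot: top-plane pixels lacking grey within 9 mm of centre -> depth hole below the top
K,R,t=viewer_model("wrist"); zt=np.median(W[(d>0)&(W[...,2]>131)&(W[...,2]<142)&(np.hypot(W[...,0]-c[0],W[...,1]-c[1])<30)][:,2]); print("top z",zt.round(1))
v,u=np.mgrid[0:420,0:560]; o=-R.T@t; D=np.linalg.solve(K,np.stack([u.ravel(),v.ravel(),np.ones(u.size)])).T@R
X=(o+D*((zt-o[2])/D[:,2])[:,None]).reshape(420,560,3)
g=im.max(2).astype(int); near=np.hypot(X[...,0]-c[0],X[...,1]-c[1])
hs=cv2.cvtColor(im,cv2.COLOR_RGB2HSV)
h=(near<11)&((W[...,2]<zt-2.5)|(g<60))
P=X[h]; print("bore n",len(P),"mean",P[:,:2].mean(0).round(1),cv2.minEnclosingCircle(P[:,:2].astype(np.float32)))
y,x=np.where(near<11); print("px",x.mean(),y.mean())
cv2.imwrite("pics/w5c.png",cv2.resize(cv2.cvtColor(im,cv2.COLOR_RGB2BGR)[120:380,150:410],None,fx=2.2,fy=2.2))
off=np.array([-0.6,1.8,38.5]); print("tip now",(s["eef_pos"]+T@off).round(1)); 
togo(np.array([*c,zt+10])-T@off)
E
python3 bore.py
```

```text
block [ 546.1 -181.9] [36.1 51.6] long axis -17.3 z 134.6 3186
top z 134.6
bore n 212 mean [ 545.8 -181.9] ((545.802734375, -182.06764221191406), 6.729358673095703)
px 278.3323699421965 172.56069364161849
tip now [ 583.3 -190.4  171.2]
eef [ 582.7 -191.6  209.9] yaw 162.7 t 16.48 F [-0.6  0.4 -0.2] w 13.5 -> go [ 3.8 -0.3  2.7] None
```

View pics/w5c.png

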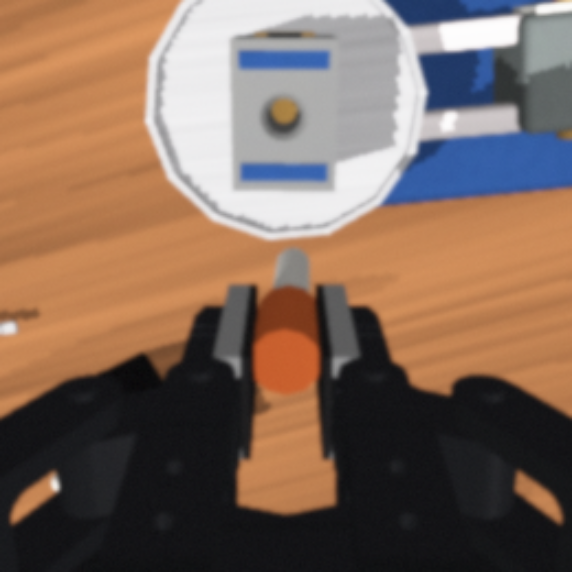

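The bore is at crop (282,112), world (545.9,−182). The plug is held nearly upright, with its tip at crop (292,258).

Request:
{"op": "arm_command", "data": {
  "series": [0,2,-0.2,0,0,0,3.8,-0.3,0.5,0,0,3.8,-0.3,1.5,0,0,3.8,-0.3,2.5,0,0,3.8,-0.3,2.7,0]
}}

```text
clock: 16.9
eef_pos: [545.3, -184.4, 181.8]
tool_rot: [-3.134, -0.007, 2.839]
force: [-0.7, 0.5, -0.4]
width: 13.9
gripper_force: 58.4
```

Request:
{"op": "arm_command", "data": {
  "series": [0,0,0,0,0,0,0,0,0,0,0,0,0,0,0,0,0,0,0,0,0,0,0,0,0]
}}

```text
clock: 17.32
eef_pos: [546.4, -185.6, 183.5]
tool_rot: [-3.134, -0.004, 2.838]
force: [0.5, 0.4, 0.6]
width: 13.4
gripper_force: 58.4
```

```bash
python3 - <<'E'
from h import *
s,T=tool(); im,d=snap("wrist"); W=world(d,"wrist"); P=(W-s["eef_pos"])@T
hs=cv2.cvtColor(im,cv2.COLOR_RGB2HSV)
w=(d>0)&(abs(P[...,0]+.6)<6)&(abs(P[...,1]-1)<8)&(P[...,2]>14)&(P[...,2]<41)&(hs[...,1]<60)&(W[...,2]>138)
q=P[w]; print(len(q),"z",q[:,2].max().round(1),"xfront",np.percentile(q[:,0],98).round(1))
for lo in range(12,40,4):
  k=q[(q[:,2]>=lo)&(q[:,2]<lo+4)]
  if len(k)>3: print(lo,k[:,1].min().round(1),k[:,1].max().round(1))
off=np.array([-0.6,1.8,38.5]); print("tip",(s["eef_pos"]+T@off).round(1)); togo(np.array([545.9,-182,135])-T@off)
cv2.imwrite("pics/w6.png",cv2.resize(cv2.cvtColor(im,cv2.COLOR_RGB2BGR)[160:320,200:360],None,fx=3.6,fy=3.6))
E
```

```text
231 z 39.3 xfront 4.3
12 -3.2 5.4
16 -3.3 5.6
20 -3.4 6.3
24 -3.5 6.4
28 -2.3 6.6
32 -3.0 6.7
36 -2.4 6.8
tip [ 547.3 -184.3  145. ]
eef [ 546.3 -185.5  183.5] yaw 162.6 t 17.37 F [ 0.3  0.6 -0.3] w 13.8 -> go [0.18 0.18 0.99] None
```

View pics/w6.png

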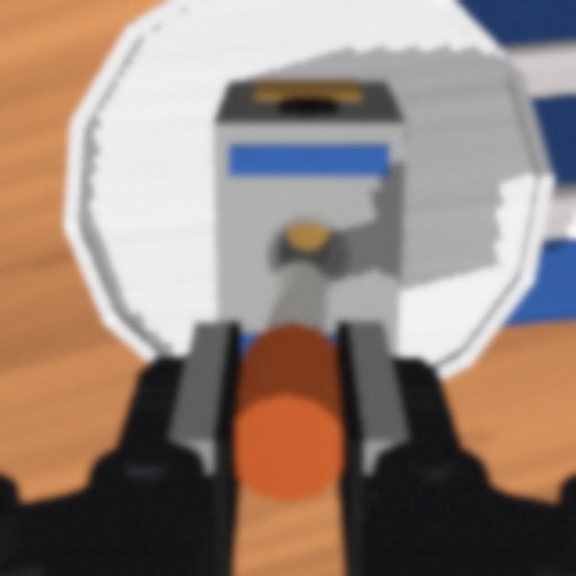

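```bash
python3 - <<'E'
from h import *
s,T=tool()
off=np.array([-0.7,2.1,38.8])
for u,v in((285.3,230),(285.3,231)):
  X=ray("wrist",u,v,134.8); print(X.round(1), (T.T@(X-s["eef_pos"])-off).round(1))
E
```

```text
[ 545.3 -181.6  134.8] [2.6 1.8 9.8]
[ 546.  -181.8  134.8] [1.9 1.8 9.8]
```

Request:
{"op": "arm_command", "data": {
  "series": [0,0.15,0.15,0,0,0,0.15,0.15,0,0,0,0.15,0.15,0,0,0,0.15,0.15,0,0,0,0.15,0.15,0,0]
}}

```text
clock: 17.78
eef_pos: [545.0, -183.7, 183.3]
tool_rot: [-3.134, -0.005, 2.838]
force: [0.8, 0.4, -0.3]
width: 13.8
gripper_force: 58.4
```

```bash
python3 - <<'E'
from h import *
off=np.array([-0.7,2.1,38.8]); s,T=tool(); print("tip",(s["eef_pos"]+T@off).round(1)); togo(np.array([545.9,-182,135])-T@off)
im,d=snap("wrist"); c=cv2.cvtColor(im,cv2.COLOR_RGB2HSV)[205:250,260:310]
m=(c[...,0]>12)&(c[...,0]<28)&(c[...,1]>90)&(c[...,2]>90); v,u=np.where(m); print("brass",u.min()+260,u.max()+260,v.min()+205,v.max()+205)
E
```

```text
tip [ 546.  -182.1  144.4]
eef [ 545.  -183.7  183.3] yaw 162.6 t 17.78 F [ 0.8  0.4 -0.3] w 13.8 -> go [0.01 0.01 0.94] None
brass 278 289 225 231
```

Request:
{"op": "arm_command", "data": {
  "series": [0,0,0,0.3,0,0,0,0,0.6,0,0,0,0,0.9,0,0,0,0,1.2,0,0,0,0,1.5,0]
}}

```text
clock: 18.25
eef_pos: [544.8, -183.7, 167.7]
tool_rot: [-3.134, -0.005, 2.838]
force: [-0.3, 0.2, -0.2]
width: 13.6
gripper_force: 58.4
```

Request:
{"op": "arm_command", "data": {
  "series": [0,0,0,0.2,0,0,0,0,0.4,0,0,0,0,0.5,0,0,0,0,0.5,0,0,0,0,0.5,0]
}}

```text
clock: 18.67
eef_pos: [545.0, -183.7, 163.3]
tool_rot: [-3.134, -0.005, 2.838]
force: [-0.0, 0.5, -0.1]
width: 13.7
gripper_force: 58.4
```

```bash
cat > tp.py <<'E'
from h import *
off=np.array([-0.7,2.1,38.8]); s,T=tool(); print("tip",(s["eef_pos"]+T@off).round(1),s["force"].round(1),s["torque"].round(2),round(s["clock"],2))
E
python3 tp.py
```

```text
tip [ 546.  -182.1  124.4] [-0.   0.5 -0.1] [ 0.02 -0.04 -0.02] 18.67
```

Request:
{"op": "arm_command", "data": {
  "series": [0,0,0,0.05,0,0,0,0,0.1,0,0,0,0,0.15,0,0,0,0,0.2,0,0,0,0,0.25,0]
}}

```text
clock: 19.08
eef_pos: [544.8, -183.8, 160.7]
tool_rot: [-3.134, -0.005, 2.838]
force: [-0.1, -0.4, -0.5]
width: 13.6
gripper_force: 58.4
```

Request:
{"op": "arm_command", "data": {
  "series": [0,0,0,0.05,0,0,0,0,0.1,0,0,0,0,0.15,0,0,0,0,0.15,0,0,0,0,0.15,0]
}}

```text
clock: 19.5
eef_pos: [544.8, -183.7, 159.2]
tool_rot: [-3.134, -0.005, 2.838]
force: [0.2, -0.1, -0.6]
width: 14.1
gripper_force: 58.4
```

Request:
{"op": "arm_command", "data": {
  "series": [0,0,0,0.05,0,0,0,0,0.1,0,0,0,0,0.15,0,0,0,0,0.15,0,0,0,0,0.15,0]
}}

```text
clock: 19.92
eef_pos: [545.1, -183.8, 158.1]
tool_rot: [-3.134, -0.004, 2.838]
force: [-0.1, -0.2, 4.9]
width: 13.9
gripper_force: 58.8
```

Request:
{"op": "arm_command", "data": {
  "series": [0,0,0,0.02,0,0,0,0,0.04,0,0,0,0,0.04,0,0,0,0,0.04,0,0,0,0,0.04,0]
}}

```text
clock: 20.33
eef_pos: [545.2, -183.9, 158.1]
tool_rot: [-3.134, -0.004, 2.838]
force: [-0.3, 0.2, 6.1]
width: 14.0
gripper_force: 59.1
```

Request:
{"op": "arm_command", "data": {
  "series": [0,0,0,0.03,0,0,0,0,0.06,0,0,0,0,0.1,0,0,0,0,0.1,0,0,0,0,0.1,0]
}}

```text
clock: 20.75
eef_pos: [545.5, -184.0, 157.9]
tool_rot: [-3.133, -0.003, 2.838]
force: [-2.0, 0.4, 13.2]
width: 14.1
gripper_force: 59.7
```

Request:
{"op": "arm_command", "data": {
  "series": [0,0,0,0,0,0,0,0,0,0,0,0,0,0,0,0,0,0,0,0,0,0,0,0,0]
}}

```text
clock: 21.17
eef_pos: [545.6, -184.0, 157.9]
tool_rot: [-3.133, -0.003, 2.838]
force: [-1.4, 0.5, 12.2]
width: 13.9
gripper_force: 59.7
```

Request:
{"op": "arm_command", "data": {
  "series": [0,0,0,0,0,0,0,0,0,0,0,0,0,0,0,0,0,0,0,0,0,0,0,0,0]
}}

```text
clock: 21.58
eef_pos: [545.6, -184.0, 158.0]
tool_rot: [-3.133, -0.003, 2.838]
force: [-2.2, 0.2, 12.6]
width: 13.8
gripper_force: 59.7
```

```bash
python3 tp.py
```

```text
tip [ 546.7 -182.4  119.1] [-2.2  0.2 12.6] [0.1  0.52 0.  ] 21.58
```

Held at about 12.5 N for over 0.8 s. I'll relieve the force, release, and retract.

Request:
{"op": "arm_command", "data": {
  "series": [0,0,0,-0.1,0,0,0,0,-0.15,0,0,0,0,-0.15,0,40,0,0,-0.15,0,40,0,0,-0.15,0]
}}

```text
clock: 22.0
eef_pos: [544.5, -183.7, 157.3]
tool_rot: [-3.134, -0.006, 2.838]
force: [0.2, 0.5, -0.2]
width: 34.2
gripper_force: 0.0
```

Request:
{"op": "arm_command", "data": {
  "series": [50,0,0,-0.15,0,50,0,0,-0.15,0,50,0,0,-2,0,50,0,0,-5,0,50,0,0,-9,0]
}}

```text
clock: 22.42
eef_pos: [543.4, -182.8, 246.2]
tool_rot: [-3.134, -0.012, 2.838]
force: [0.7, 0.5, 0.1]
width: 43.0
gripper_force: 0.0
```

Request:
{"op": "arm_command", "data": {
  "series": [50,2,0,-1,0,50,4,0,-2,0,50,4,0,-2,0,50,4,0,-2,0,50,4,0,-2,0]
}}

```text
clock: 22.83
eef_pos: [507.8, -171.4, 267.8]
tool_rot: [-3.134, -0.005, 2.837]
force: [0.3, -0.6, 0.0]
width: 42.4
gripper_force: 0.0
```

```bash
python3 tp.py; python3 - <<'E'
from h import *
im,d=snap("wrist"); im2,d2=snap("side"); im3,d3=snap("top"); W=world(d3,"top")
for n,(u,v) in dict(L=(257,188),R=(334,204)).items():
  s=np.s_[v-26:v+26,u-26:u+26]; z=W[s][...,2]; print(n,np.median(z[(z>85)&(z<116)]).round(1))
W=world(d,"wrist"); hs=cv2.cvtColor(im,cv2.COLOR_RGB2HSV); o=(np.hypot(W[...,0]-546,W[...,1]+182)<20)&(hs[...,0]<20)&(hs[...,1]>150)&(W[...,2]>140); P=W[o]; print(P.max(0),P[P[:,2]>P[:,2].max()-4].mean(0))
c=cv2.resize(im2[130:300,230:400],(500,500)); cv2.imwrite("pics/f.png",cv2.cvtColor(c,cv2.COLOR_RGB2BGR))
E
```

```text
tip [ 508.8 -169.8  229. ] [ 0.3 -0.6  0. ] [ 0.05 -0.03  0.  ] 22.83
L 110.4
R 92.0
[ 555.00873758 -175.05018079  179.31765523] [ 546.49870088 -182.43461769  177.53046634]
```

View pics/f.png

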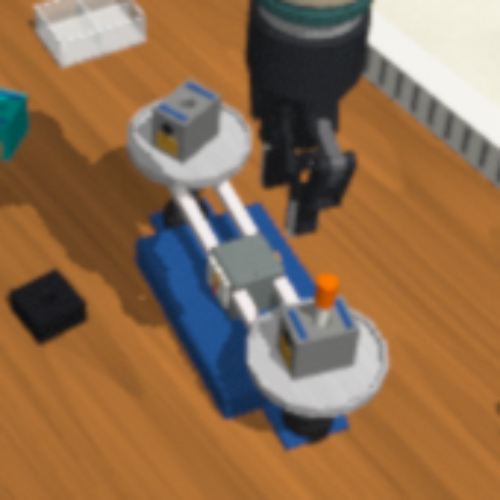

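The picture shows the plug standing in B at (325,300), on the lowered right pan, with A on the raised left pan at (188,120) and the gripper clear of both.

```bash
python3 -c "
from cell import workorder; print(workorder.finish_job())"
```

```text
the job is handed in; nothing more can be done
None
```

The job is handed in, with no verdict returned: block B sank the right pan, and the plug was pressed on its screw at about 12.5 N for over 0.8 s and released, both blocks standing on their pans.

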